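# Find the full screw jar by weight and rack it in the leaning stand

## Robot

A 6-joint arm with a two-finger parallel gripper is mounted at the origin on a cart in front of the work surface, level with it; the furniture and walls round the work are solid. World frame = base frame: x ahead of the robot, y to its left, z up, the work surface at z = 0. Lengths are in m, angles in rad, forces in N, time in s.
With the tool pointing down it reaches from about 0.35 to 0.775 m from the base axis. Payload 5.5 kg.
Tool frame: the origin (TCP) lies between the finger pads; the fingertips stand 8 mm ahead of it and the grasp point (between the pads) lies 11 mm behind it; z points along the fingers, y is the line along which they close (so a half turn about z gives the same grasp; the last joint's range is limited). The gripper opens to 85 mm and grips with 20 to 120 N. Pads are 22 mm wide; open, the fingers measure 114 mm over their backs; the gripper's body (76 mm by 85 mm) begins 54 mm behind the grasp point. The pads swing forward as they close: fully open they stand 13 mm farther back than shut.
Start: joints at [1.108, 0.313, 0.046, 1.304, 0, 1.431], TCP at [0.182, 0.545, 0.239] pointing down, gripper open.
Joint ranges: [-2.76, 2.76], [-0.86, 1.69], [-1.03, 1.26], [-2.2, 2.34], [-1.47, 1.5], [-3.14, 3.14]. Speed limits (rad/s): [2.57, 2.57, 3.14, 3.14, 3.14, 3.14].

## Interface

Orientations are given as a unit quaternion [w, x, y, z].
In Python, from workcell import env gives the robot as it stands.
- The arm moves only by the tool move_arm, never from a script. Its argument "moves" is one flat list of numbers, 5 for each row, row after row: the shift along the world's x, y, z in m, then the turn about the world's z in rad, then the finger opening in m, from 0 to 0.0854. A call has 1 to 12 rows; each row is the pose to reach, as a shift and turn from the pose commanded when the call began; what a row does not reach only later rows make up. A row lasts 1/12 s, in which the tool goes at most 41.7 mm and 7.16 degrees, less where a joint would pass 70% of its speed; a pose out of reach is approached as far as the arm can. A call with a gripper value outside its range is refused whole. The fingers move at their own pace and stop on an object; "newtons" is the grip in N (left out, the last holds). Time passes only in rows, so rows that repeat a pose let the fingers close. It gives the time, the measured TCP pose, the force, the opening and the grip force at its end, in the units of the state.
- env.get_state(): the state, without advancing time (a new reading comes with each control period).
- env.read_camera(name): name is "scene" or "top" or "wrist"; returns a dict with "pixels" (400x640x3 uint8, red, green, blue), "camera_matrix" (3x3 intrinsics, pixels), "rvec" (rotation vector, rad) and "tvec" (3), from world to camera coordinates, as OpenCV has them. Camera axes: x right, y down, z forward; pixel columns grow to the right and rows downward; lengths in m; the calibration is good to about 2 mm. A picture is of the moment at which its call begins. There is no depth.
- env.hand_in(): hands the job in; it is judged then, once.
The state is a dict: "clock": time; "joint_pos": joint angles; "qvel": joint speeds; "tau": joint torques, N m; "tcp_pos": TCP position; "orientation": TCP orientation; "wrist_force": force on the tool from outside, world axes, zero at the start; "ft_torque": the same for the moment, N m; "finger_gap": finger opening in m; "grip_force": force on a finger pad.
Only numpy, scipy, OpenCV 4.12 (cv2) and the standard library are available. Lean on these libraries where they do the work, as an engineer would, in place of code of your own. Each camera call takes 0.05 s, during which the arm holds its last target. There are 200 camera calls.

## Task

Three identical white jars with black lids stand on the bench: one is full of screws, the other two are empty, and only their weight tells which. Find the full one and put it, leaning, in the blue stand: lower it by hand, lid upwards, until it rests fully home on the foot of the stand, and only then let go. Leave the two empty jars standing where they were, never put one of them against the stand, and do not disturb the tape roll, the cutters or the solder reel.

Things in the scene. Friction and masses are not known exactly. Their poses are not given: they have to be found in the camera images.
- jar_1: closed white opaque round jar with a yellow band and a black lid fixed on; body 55 mm diameter, 95 mm high in all, lid 49 mm diameter from 79 to 95 mm up; stands upright at the start. Origin: centre of its underside, z up through the lid. Full about 0.5 kg or empty about 0.2 kg (each give or take 15 %); the numbering tells nothing
- jar_2: a jar of the same look and size, same axes
- jar_3: a jar of the same look and size, same axes
- stand: fixed stand: dark steel base plate 135 x 110 x 10 mm (x from -78 to +58 mm) on two blue posts that carry the leaning seat. Origin: centre of the stand on the bench, z up; x points to the back, where the foot of the jar goes; the seat opens upward and to the back
- stand_seat: leaning seat: blue foot plate and 90-degree V trough under the jar. Origin: on the foot plate, 55 mm above the bench, where the centre of a seated jar's underside lies. z: underside to lid of a seated jar, 35 deg from vertical, lid leaning to the stand's -x (robot side). Trough walls lie at x -42 to -5 mm, y within +-35 mm, up to z = 36 mm; a 16 mm wide back strap goes on to z = 72
- tape_roll: bystander: orange tape roll lying flat, 68 mm diameter, 12 mm high; origin centre of underside
- side_cutters: bystander: red-handled side cutters lying flat, 40 x 125 x 12 mm, long along y; origin centre of underside
- solder_reel: bystander: small light-blue reel of solder lying flat, 54 mm diameter, 30 mm high; origin centre of underside

How it is judged:
By the outcome, as a careful person would: the job done as asked, in the order asked, and still so for the second after the job is handed in, with the robot touching nothing.
It also fails if it takes over 72 s, if anything falls off the work surface, if the arm or the gripper's body presses on something with over 40 N, if the wrist force passes 120 N, or if a joint passes its speed limit or range.

## Working session

There is one attempt and no reset: what is moved stays moved. The work goes in short steps, Python scripts to look and compute and a tool call to move; the robot and the scene stay as the last step left them, time stands still between calls to the robot, and variables do not carry over. Pictures are saved under pics/ and viewed, at most 10 in all, crops included, and the job is handed in when it is done.

Besides the shell and the picture viewer there is one more tool, called after "Emit:" by a JSON object that holds its "name" and its "arguments", one argument or row to a line. move_arm: Moves the arm, as the interface text tells. Its arguments: {"type":"object","properties":{"moves":{"type":"array"},"newtons":{"type":"number"}},"required":["moves"]}

```bash
mkdir -p pics
cat > h.py <<'E'
import cv2,numpy as np
from workcell import env
def cam(n,f=None):
    c=env.read_camera(n)
    if f: cv2.imwrite('pics/'+f,c['pixels'][:,:,::-1])
    return c
def ray(c,u,v,z):
    R=cv2.Rodrigues(np.array(c['rvec'],float))[0];t=np.array(c['tvec'],float).ravel()
    d=R.T@np.linalg.inv(c['camera_matrix'])@np.array([u,v,1.]);o=-R.T@t
    return o+d*(z-o[2])/d[2]
def proj(c,P):
    return cv2.projectPoints(np.array(P,float).reshape(-1,3),np.array(c['rvec'],float),np.array(c['tvec'],float),np.array(c['camera_matrix'],float),None)[0].reshape(-1,2)
E
python3 - <<'E'
from h import *
cam('top','top0.png');cam('scene','sc0.png');print(env.get_state())
E
```

```text
{'clock': 0.1, 'joint_pos': array([1.10840427e+00, 3.13907386e-01, 4.50792552e-02, 1.30358996e+00,
       3.65536342e-05, 1.43119853e+00]), 'qvel': array([ 0.00102023, -0.00211241,  0.00253544, -0.00018523, -0.00020784,
        0.00023359]), 'tau': array([ 1.27160565e-03, -4.81725526e+01,  2.99244726e+01,  1.26820474e-02,
       -1.80061752e-04, -6.47037282e-06]), 'tcp_pos': array([0.18219842, 0.54490336, 0.23850276]), 'orientation': array([-2.57858466e-04,  1.60697299e-01,  9.87003404e-01, -7.69010109e-04]), 'wrist_force': array([ 1.43660945,  0.25485717, -0.21701805]), 'ft_torque': array([ 0.03316741, -0.0304357 , -0.00453038]), 'grip_force': 0.0, 'finger_gap': 0.08557091100247453}
```

View pics/top0.png

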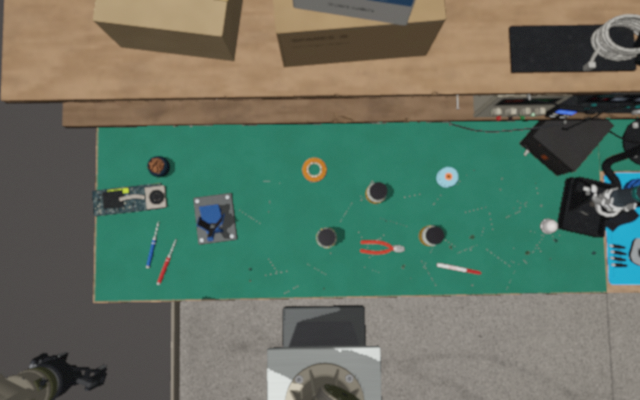

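View pics/sc0.png

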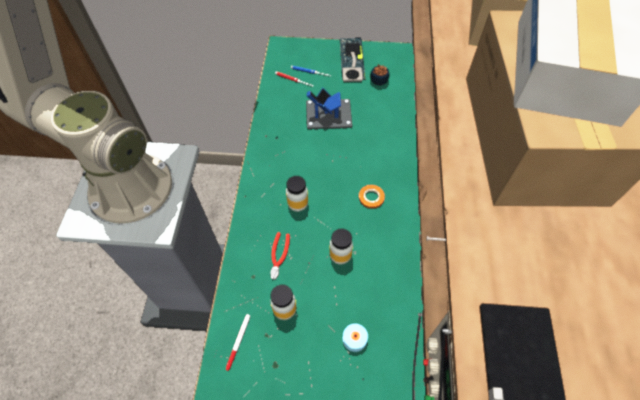

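The top view shows the stand near (215,219), jar lids near (327,238), (377,192) and (432,236), and the tape, cutters and reel between and beyond them. I'll enlarge both views.

Run:
```python
from h import *
c=cam('top');s=cam('scene')
a=c['pixels'][160:270,180:460];b=c['pixels'][185:250,185:245]
cv2.imwrite('pics/jars.png',cv2.resize(a,None,fx=2.85,fy=2.85,interpolation=3)[:,:,::-1])
b=cv2.resize(b,(390,422),interpolation=3);d=cv2.resize(s['pixels'][80:135,298:362],(410,352),interpolation=3)
o=np.zeros((422,800,3),np.uint8);o[:,:390]=b;o[:352,390:]=d
cv2.imwrite('pics/stand.png',o[:,:,::-1])
for n,u,v,z in [('A',327,238,.095),('B',377,191,.095),('C',432,236,.095),('st',215,219,.01),('tape',314,169,.012),('reel',447,177,.03),('cut',382,247,.012)]: print(n,ray(c,u,v,z).round(3))
for n,u,v,z in [('A',297,185,.095),('B',342,238,.095),('C',282,296,.095)]: print(n,ray(s,u,v,z).round(3))
R=cv2.Rodrigues(np.array(c['rvec'],float))[0];print(-R.T@np.array(c['tvec']).ravel(),c['camera_matrix'][0,0])
```

```text
A [ 0.458 -0.015  0.095]
B [ 0.582 -0.152  0.095]
C [ 0.459 -0.295  0.095]
st [0.518 0.302 0.01 ]
tape [0.657 0.018 0.012]
reel [ 0.626 -0.359  0.03 ]
cut [ 0.431 -0.172  0.012]
A [ 0.464 -0.02   0.095]
B [ 0.584 -0.158  0.095]
C [ 0.462 -0.308  0.095]
[ 0.44661101 -0.00615431  1.33412216] 464.9994407220125
```

View pics/jars.png

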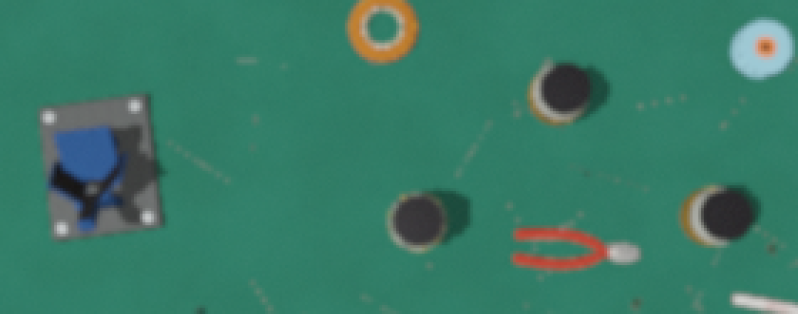

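View pics/stand.png

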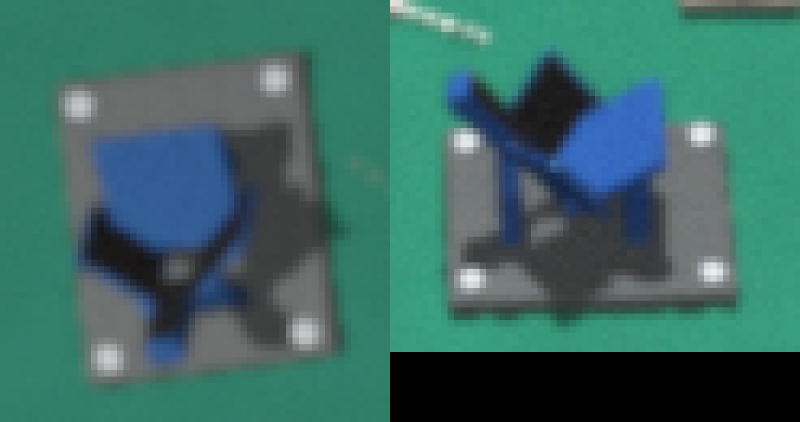

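Emit:
{"name": "move_arm", "arguments": {
  "moves": [0.03,-0.03,0.01,0.1,0.085,0.06,-0.06,0.02,0.2,0.085,0.09,-0.09,0.03,0.3,0.085,0.12,-0.12,0.04,0.4,0.085,0.15,-0.15,0.05,0.44,0.085,0.18,-0.18,0.06,0.44,0.085,0.21,-0.21,0.06,0.44,0.085,0.23,-0.235,0.06,0.44,0.085,0.24,-0.245,0.06,0.44,0.085,0.24,-0.245,0.06,0.44,0.085,0.24,-0.245,0.06,0.44,0.085]
}}

```text
clock: 1.12
tcp_pos: [0.4229, 0.2995, 0.2991]
orientation: [-0.0, -0.057, 0.998, 0.0]
wrist_force: [-0.7, -0.2, 0.5]
finger_gap: 0.0849
grip_force: 0.0
```

Run:
```python
from h import *
c=cam('top');w=cam('wrist','w1.png')
P=[ray(c,185+u/6.5,185+v/6.5,.012) for u,v in [(78,104),(275,80),(108,358),(305,333)]]
print(np.round(P,4),np.mean(P,0))
d=(P[0]+P[1]-P[2]-P[3]);print(np.arctan2(d[1],d[0])); e=P[0]+P[2]-P[1]-P[3];print(np.arctan2(-e[0],e[1]))
R=cv2.Rodrigues(np.array(w['rvec'],float))[0];print(-R.T@np.array(w['tvec']).ravel(),R[2],env.get_state()['tcp_pos'],env.get_state()['orientation'])
```

```text
[[0.5703 0.3525 0.012 ]
 [0.5796 0.2663 0.012 ]
 [0.459  0.3389 0.012 ]
 [0.4685 0.2532 0.012 ]] [0.51936709 0.30274651 0.012     ]
0.11914521304293073
0.10838884485625547
[0.34929559 0.29204059 0.43364562] [ 0.28030193  0.03424896 -0.9593007 ] [0.42173897 0.30078082 0.29915675] [-3.98618907e-04 -5.88285003e-02  9.98268018e-01  1.14694682e-04]
```

View pics/w1.png

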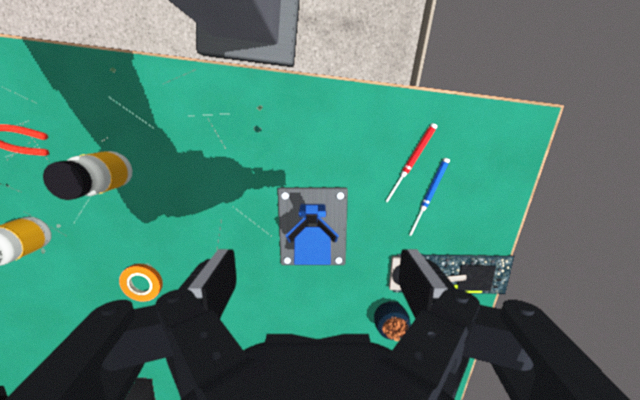

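```bash
cat > seat.py <<'E'
from h import *
def T(yaw,ox,oy,xs):
    cy,sy=np.cos(yaw),np.sin(yaw);Rz=np.array([[cy,-sy,0],[sy,cy,0],[0,0,1]]);a=np.radians(35)
    Rs=np.array([[np.cos(a),0,-np.sin(a)],[0,1,0],[np.sin(a),0,np.cos(a)]])
    return Rz@Rs, np.array([ox,oy,0])+Rz@[xs,0,.055], Rz
E
python3 - <<'E'
from seat import *
w=cam('wrist');im=w['pixels'][180:275,265:360];k=8
I=cv2.resize(im,None,fx=6,fy=6,interpolation=3)[:,:,::-1].copy()
J=I.copy()
yaw,ox,oy=.113,.5293,.3038
R,o,Rz=T(yaw,ox,oy,0)
def draw(P,col,closed=True):
    q=(proj(w,P)-[265,180]+.5)*6
    cv2.polylines(J,[q.round().astype(int)],closed,col,1)
base=[Rz@[x,y,.01]+[ox,oy,0] for x,y in [(-.078,-.055),(.058,-.055),(.058,.055),(-.078,.055)]]
draw(base,(0,255,255))
for s in (1,-1):
    draw([R@[x,s*y,z]+o for x,y,z in [(-.039,0,0),(-.005,.034,0),(-.005,.034,.036),(-.039,0,.036)]],(0,0,255))
draw([R@[-.039,y,.072]+o for y in(-.008,.008)],(0,255,0))
cv2.imwrite('pics/ov.png',np.hstack([I,J])[:, :][:570,:1140] if 0 else cv2.resize(np.hstack([I,J]),(800,400)))
E
```

```text
(no output)
```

View pics/ov.png

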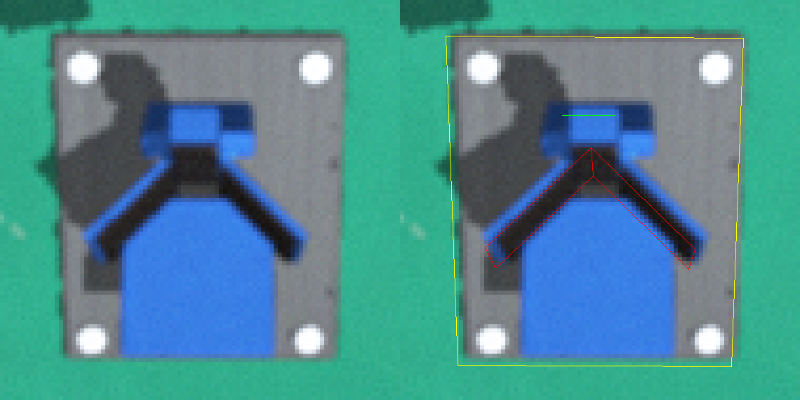

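The wrist overlay agrees with the base to about 2 mm. The seat sits over the stand origin, near (0.5275, 0.305), with yaw about 0.115. Next, the jars.

Emit:
{"name": "move_arm", "arguments": {
  "moves": [0,-0.03,0,0,0.085,0,-0.07,0,0,0.085,0,-0.11,0,0,0.085,0,-0.15,0,0,0.085,0,-0.19,0,0,0.085,0,-0.23,0,0,0.085,0,-0.27,0,0,0.085,0,-0.31,0,0,0.085,0,-0.35,0,0,0.085,0,-0.39,0,0,0.085,0,-0.41,0,0,0.085,0,-0.41,0,0,0.085]
}}

```text
clock: 2.27
tcp_pos: [0.4228, -0.112, 0.2991]
orientation: [0.0, -0.057, 0.998, -0.001]
wrist_force: [0.0, 1.1, 0.2]
finger_gap: 0.0848
grip_force: 0.0
```

Run:
```python
from h import *
s=env.get_state();print(s['tcp_pos'],s['qvel'].round(3))
w=cam('wrist','w2.png');t=cam('top');sc=cam('scene')
for n,P in dict(A=(.46,-.017,.095),B=(.583,-.155,.095),C=(.46,-.303,.095)).items():
    print(n,[proj(c,P).round(1).tolist() for c in (w,t,sc)])
```

```text
[ 0.42276532 -0.11202465  0.29914573] [ 0.064 -0.016 -0.016  0.022  0.032  0.061]
A [[[387.0, 217.9]], [[327.6, 237.4]], [[295.6, 184.0]]]
B [[[272.9, 289.9]], [[378.3, 190.6]], [[341.6, 236.8]]]
C [[[161.8, 193.0]], [[434.9, 235.6]], [[281.3, 293.8]]]
```

View pics/w2.png

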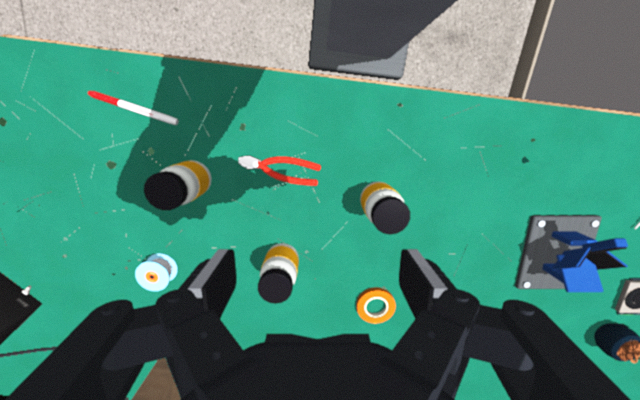

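Run:
```python
from h import *
w=cam('wrist')
for n,u,v in (('A',390,214),('B',276,284),('C',166,190)): print(n,ray(w,u,v,.095).round(4))
for n,u,v in (('tape',376,306),('reel',154,273),('hA',380,186)): print(n,ray(w,u,v,.012 if n=='tape' else .03).round(4))
s=env.get_state();print(s['tcp_pos'],s['wrist_force'])
```

```text
A [ 0.4534 -0.01    0.095 ]
B [ 0.5728 -0.1469  0.095 ]
C [ 0.4556 -0.2934  0.095 ]
tape [0.6509 0.0247 0.012 ]
reel [ 0.6188 -0.3511  0.03  ]
hA [ 0.4321 -0.0127  0.03  ]
[ 0.42238485 -0.10816919  0.2993491 ] [-0.21961366 -0.03294981 -1.14775795]
```

Emit:
{"name": "move_arm", "arguments": {
  "moves": [0.0115,0.032,0,0,0.085,0.023,0.064,0,0,0.085,0.0335,0.0955,0,0,0.085,0.0335,0.0955,-0.03,0,0.085,0.0335,0.0955,-0.07,0,0.085,0.0335,0.0955,-0.11,0,0.085,0.0335,0.0955,-0.15,0,0.085,0.0335,0.0955,-0.17,0,0.085,0.0335,0.0955,-0.17,0,0.085]
}}

```text
clock: 3.22
tcp_pos: [0.4518, -0.0115, 0.125]
orientation: [-0.004, -0.06, 0.998, 0.001]
wrist_force: [-0.3, -0.1, -0.5]
finger_gap: 0.0849
grip_force: 0.0
```

Run:
```python
from h import *
w=cam('wrist','w3.png');s=env.get_state();print(s['tcp_pos'],s['joint_pos'])
print(proj(w,[[.456,-.0145,.095],[.456,-.0145,.079]]))
```

```text
[ 0.45363501 -0.01205434  0.12761509] [-2.03961467e-01  1.54050197e-01 -4.45728776e-01  9.76324536e-01
  2.71773085e-04 -3.24283963e-01]
[[310.68183191 245.20534747]
 [311.10441548 235.48114623]]
```

View pics/w3.png

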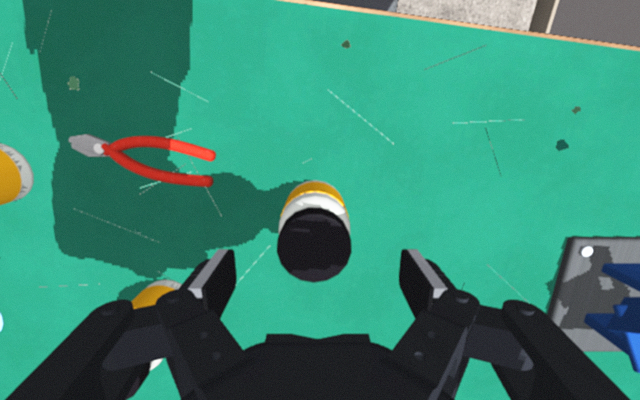

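The lid of jar A is at (314,243), within about 2 mm of the gripper's centre, so I'll go down and grip.

Emit:
{"name": "move_arm", "arguments": {
  "moves": [0.001,0,-0.03,0,0.085,0.001,0,-0.06,0,0.085,0.001,0,-0.075,0,0.085,0.001,0,-0.08,0,0.085,0.001,0,-0.08,0,0.085,0.001,0,-0.08,0,0.05,0.001,0,-0.08,0,0.05,0.001,0,-0.08,0,0.05,0.001,0,-0.08,0,0.05,0.001,0,-0.08,0,0.05,0.001,0,-0.08,0,0.05,0.001,0,-0.08,0,0.05],
  "newtons": 30
}}

```text
clock: 4.27
tcp_pos: [0.4586, -0.014, 0.0514]
orientation: [0.002, -0.059, 0.998, 0.0]
wrist_force: [-1.1, 2.5, 6.7]
finger_gap: 0.0536
grip_force: 30.5
```

Run:
```python
from h import *
for i in range(6):
    c=cam('wrist');s=env.get_state();print(s['tcp_pos'].round(4),s['wrist_force'].round(2),s['finger_gap'],s['grip_force'])
```

```text
[ 0.4586 -0.014   0.0514] [-0.13  2.63  6.07] 0.05372049837685612 30.510864201933146
[ 0.4586 -0.014   0.0514] [-0.56  2.29  6.35] 0.05371879989127145 30.510002486407757
[ 0.4586 -0.014   0.0514] [-0.86  2.48  5.93] 0.05377211638261397 30.510088680312037
[ 0.4586 -0.014   0.0514] [0.06 2.41 7.21] 0.05366002441387647 30.50969115458429
[ 0.4586 -0.014   0.0514] [-0.01  2.27  6.17] 0.053694161912790105 30.510145258158445
[ 0.4586 -0.014   0.0514] [-1.29  1.69  6.52] 0.05395229047080732 30.509480070322752
```

Emit:
{"name": "move_arm", "arguments": {
  "moves": [0,0,0.006,0,0.05,0,0,0.012,0,0.05,0,0,0.018,0,0.05,0,0,0.02,0,0.05,0,0,0.02,0,0.05,0,0,0.02,0,0.05]
}}

```text
clock: 5.07
tcp_pos: [0.457, -0.0142, 0.0694]
orientation: [0.0, -0.059, 0.998, -0.0]
wrist_force: [1.1, 1.4, -4.9]
finger_gap: 0.0535
grip_force: 33.3
```

```bash
cat > wf.py <<'E'
from h import *
F=[]
for i in range(8):
    c=cam('wrist');s=env.get_state();F.append(s['wrist_force'])
print(s['tcp_pos'].round(4),np.mean(F,0).round(2),np.std(F,0).round(2),s['finger_gap'],s['ft_torque'],s['clock'])
E
python3 wf.py
```

```text
[ 0.4568 -0.0142  0.0691] [-0.03 -0.03 -4.81] [0.43 0.35 0.39] 0.053321854707346295 [-0.0058659  -0.00950278  0.07044043] 5.4667
```

Jar A weighs 4.8 N (0.49 kg), so it is the full one. I'll carry it over the stand.

Emit:
{"name": "move_arm", "arguments": {
  "moves": [0,0,0.02,0,0.05,0,0,0.05,0,0.05,0,0.01,0.085,0,0.05,0.005,0.035,0.115,0,0.05,0.012,0.07,0.135,0,0.05,0.02,0.107,0.145,0,0.05,0.028,0.145,0.15,0,0.05,0.036,0.183,0.15,0,0.05,0.044,0.221,0.15,0,0.05,0.051,0.258,0.15,0,0.05,0.057,0.29,0.15,0,0.05,0.06,0.31,0.15,0,0.05],
  "newtons": 30
}}

```text
clock: 6.47
tcp_pos: [0.517, 0.2993, 0.2186]
orientation: [-0.0, -0.06, 0.998, 0.001]
wrist_force: [0.6, 0.3, -4.7]
finger_gap: 0.0533
grip_force: 34.5
```

Emit:
{"name": "move_arm", "arguments": {
  "moves": [0,0.006,0,0,0.05,0,0.008,0,0,0.05,0,0.008,0,0,0.05,0,0.008,0,0,0.05]
}}

```text
clock: 6.8
tcp_pos: [0.5166, 0.3028, 0.2191]
orientation: [-0.0, -0.058, 0.998, -0.0]
wrist_force: [-0.5, 0.6, -4.5]
finger_gap: 0.0539
grip_force: 34.5
```

```bash
python3 wf.py
python3 - <<'E'
from h import *
w=cam('wrist','w4.png');sc=cam('scene')
a=cv2.resize(w['pixels'][100:340,200:440],(400,400),interpolation=3);b=cv2.resize(sc['pixels'][50:150,280:380],(400,400),interpolation=3)
cv2.imwrite('pics/m4.png',np.hstack([a,b])[:,:,::-1])
E
```

```text
[0.5171 0.3034 0.2195] [ 0.12  0.08 -4.59] [0.5  0.42 0.34] 0.053436511330883694 [-0.0023537   0.01986218 -0.00547641] 7.2
```

View pics/m4.png

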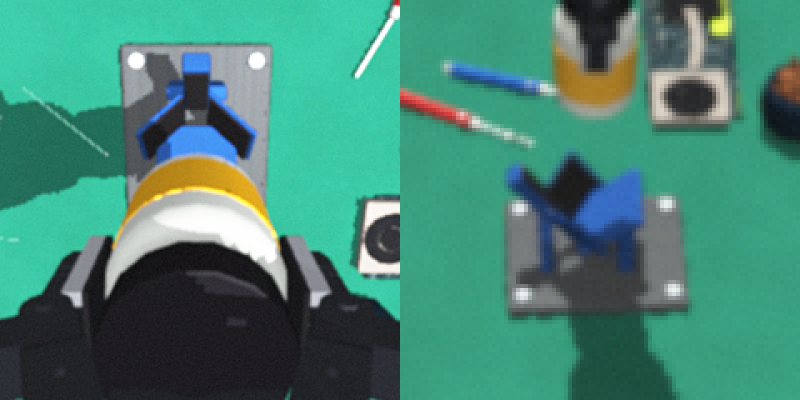

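The jar hangs upright in the grip and lines up with the strap (both near column 195 of the crop). Lowering it now.

Emit:
{"name": "move_arm", "arguments": {
  "moves": [0,0,-0.02,0,0.05,0,0,-0.045,0,0.05,-0.001,0,-0.065,0,0.05,-0.001,0,-0.08,0,0.05,-0.001,0,-0.087,0,0.05,-0.001,0,-0.091,0,0.05,-0.0015,0,-0.094,0,0.05,-0.002,0,-0.097,0,0.05,-0.002,0,-0.099,0,0.05,-0.002,0,-0.101,0,0.05,-0.002,0,-0.101,0,0.05]
}}

```text
clock: 8.22
tcp_pos: [0.5151, 0.3039, 0.1185]
orientation: [0.0, -0.059, 0.998, 0.0]
wrist_force: [0.3, 0.5, -5.6]
finger_gap: 0.0533
grip_force: 34.5
```

```bash
python3 wf.py
```

```text
[0.515  0.3039 0.1185] [ 0.18  0.12 -4.93] [0.49 0.59 0.4 ] 0.053666942718414386 [-0.04302992  0.0382563  -0.07699036] 8.6167
```

Emit:
{"name": "move_arm", "arguments": {
  "moves": [-0.001,0,-0.002,0,0.05,-0.003,0,-0.004,0,0.05,-0.005,-0.0005,-0.005,0,0.05,-0.008,-0.001,-0.0065,0,0.05,-0.008,-0.001,-0.0065,0,0.05],
  "newtons": 22
}}

```text
clock: 9.03
tcp_pos: [0.5115, 0.3029, 0.1151]
orientation: [0.005, -0.058, 0.998, 0.0]
wrist_force: [5.3, -4.1, 5.7]
finger_gap: 0.0534
grip_force: 35.3
```

```bash
python3 wf.py
```

```text
[0.5116 0.303  0.1151] [ 6.27 -3.32  5.49] [0.38 0.32 0.74] 0.053495225217987614 [-0.83654861 -1.4770012  -0.01261625] 9.4333
```

Emit:
{"name": "move_arm", "arguments": {
  "moves": [-0.003,-0.001,-0.001,0,0.05,-0.006,-0.0015,-0.0025,0,0.05,-0.009,-0.002,-0.004,0,0.05,-0.012,-0.002,-0.006,0,0.05,-0.012,-0.002,-0.006,0,0.05],
  "newtons": 22
}}

```text
clock: 9.85
tcp_pos: [0.4983, 0.3019, 0.109]
orientation: [0.004, -0.058, 0.998, 0.001]
wrist_force: [3.9, -0.8, 4.9]
finger_gap: 0.0534
grip_force: 35.2
```

```bash
python3 wf.py
```

```text
[0.4986 0.302  0.1089] [ 3.75 -0.24  5.66] [0.38 0.69 0.58] 0.053595003841767234 [-0.04196995 -0.94849255 -0.01514092] 10.25
```

Emit:
{"name": "move_arm", "arguments": {
  "moves": [-0.002,0,-0.003,0,0.05,-0.004,-0.0005,-0.006,0,0.05,-0.006,-0.001,-0.009,0,0.05,-0.0075,-0.001,-0.012,0,0.05,-0.0075,-0.001,-0.012,0,0.05]
}}

```text
clock: 10.67
tcp_pos: [0.4914, 0.301, 0.0965]
orientation: [0.005, -0.058, 0.998, 0.001]
wrist_force: [8.2, -0.1, 7.9]
finger_gap: 0.0535
grip_force: 33.2
```

```bash
python3 wf.py
python3 - <<'E'
from h import *
w=cam('wrist');sc=cam('scene')
a=cv2.resize(w['pixels'][100:340,200:440],(400,400),interpolation=3);b=cv2.resize(sc['pixels'][60:130,295:365],(400,400),interpolation=3)
cv2.imwrite('pics/m5.png',np.hstack([a,b])[:,:,::-1])
E
```

```text
[0.4914 0.301  0.0965] [ 6.99 -0.07  8.86] [0.61 0.26 0.31] 0.05352297754538935 [ 0.17831335 -1.55384067 -0.01173204] 11.0667
```

View pics/m5.png

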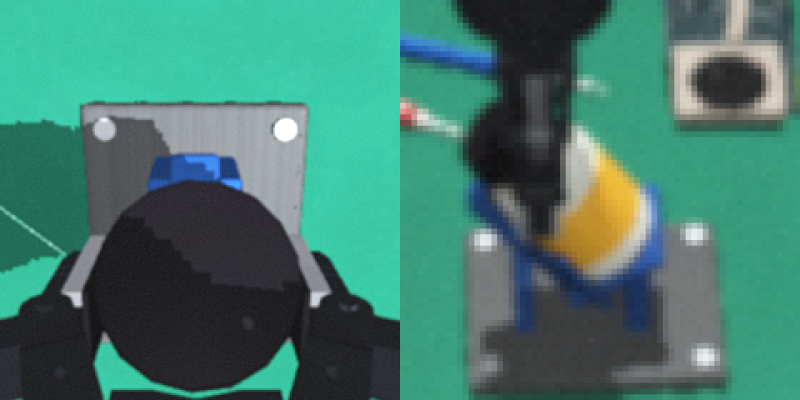

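The jar leans in the trough, with its foot at the foot plate and the lid up toward the robot. I'll press further to see whether it is fully home.

Emit:
{"name": "move_arm", "arguments": {
  "moves": [-0.001,0,-0.002,0,0.05,-0.002,0,-0.004,0,0.05,-0.002,0,-0.005,0,0.05,-0.002,0,-0.005,0,0.05]
}}

```text
clock: 11.5
tcp_pos: [0.4928, 0.3012, 0.0944]
orientation: [0.008, -0.058, 0.998, 0.001]
wrist_force: [10.2, -2.3, 19.6]
finger_gap: 0.0531
grip_force: 34.2
```

```bash
python3 wf.py
```

```text
[0.4928 0.3012 0.0944] [ 9.41 -3.   19.34] [0.45 0.36 0.5 ] 0.05364029163950559 [-0.5155722  -2.06616823 -0.0747104 ] 11.9
```

Emit:
{"name": "move_arm", "arguments": {
  "moves": [0.001,-0.0005,-0.0015,0,0.05,0.002,-0.001,-0.003,0,0.05,0.002,-0.001,-0.003,0,0.05]
}}

```text
clock: 12.15
tcp_pos: [0.493, 0.3009, 0.0939]
orientation: [0.007, -0.058, 0.998, 0.002]
wrist_force: [-1.8, -2.4, 39.3]
finger_gap: 0.0533
grip_force: 36.5
```

```bash
python3 wf.py
python3 - <<'E'
from seat import *
# compare jar silhouette predictions to scene: yellow band mask vs. model jar at seat
sc=cam('scene');hsv=cv2.cvtColor(sc['pixels'],cv2.COLOR_RGB2HSV)
m=cv2.inRange(hsv,(12,110,90),(30,255,255));m[:, :295]=0;m[:, 365:]=0;m[:60]=0;m[130:]=0
v,u=np.nonzero(m);pts=np.c_[u,v].astype(np.float32);print(len(pts),pts.mean(0),cv2.fitEllipse(cv2.convexHull(pts)) )
print(cv2.minAreaRect(pts))
E
```

```text
[0.493  0.301  0.0939] [-1.81 -2.31 38.09] [0.33 0.53 0.48] 0.05349122482648676 [-0.510433    0.00902864  0.0103126 ] 12.55
160 [329.91876  98.25   ] ((328.2212829589844, 97.04666900634766), (15.150726318359375, 19.03213882446289), 27.810909271240234)
((330.0675354003906, 98.4053955078125), (10.578535079956055, 18.01838493347168), 35.53767776489258)
```

Hard contact: another 19 N gave only 0.5 mm of travel, so the foot is home. I'll ease the pressure and check the tilt numerically.

Emit:
{"name": "move_arm", "arguments": {
  "moves": [0,0,0.002,0,0.05,0,0,0.004,0,0.05,0,0,0.004,0,0.05]
}}

```text
clock: 12.85
tcp_pos: [0.4928, 0.3009, 0.094]
orientation: [0.006, -0.058, 0.998, 0.002]
wrist_force: [6.9, 2.3, 13.6]
finger_gap: 0.0533
grip_force: 34.0
```

```bash
python3 wf.py
cat > tilt.py <<'E'
from seat import *
sc=cam('scene');px=sc['pixels'];hsv=cv2.cvtColor(px,cv2.COLOR_RGB2HSV)
Y=cv2.inRange(hsv,(12,110,90),(30,255,255))
def surf(th,B0,yaw,z0,z1,ns=361):
    # visible band pixels: points on cylinder facing camera
    R=cv2.Rodrigues(np.array(sc['rvec'],float))[0];o=-R.T@np.array(sc['tvec'],float).ravel()
    c,s=np.cos(th),np.sin(th);cy,sy=np.cos(yaw),np.sin(yaw)
    M=np.array([[cy,-sy,0],[sy,cy,0],[0,0,1]])@np.array([[c,0,-s],[0,1,0],[s,0,c]])
    a=np.linspace(0,2*np.pi,ns);N=np.c_[np.cos(a),np.sin(a),0*a]
    P=[]
    for z in np.linspace(z0,z1,40): P.append((.0275*N+[0,0,z])@M.T+B0)
    P=np.concatenate(P);Nw=np.tile(N@M.T,(40,1))
    P=P[np.einsum('ij,ij->i',Nw,o-P)>0]
    m=np.zeros((400*4,640*4),np.uint8);q=(proj(sc,P)*4+2).astype(int);m[q[:,1],q[:,0]]=1
    m=cv2.morphologyEx(m,cv2.MORPH_CLOSE,np.ones((9,9),np.uint8))
    return cv2.resize(m.astype(np.float32),(640,400),interpolation=cv2.INTER_AREA)
def obs(x0,x1,y0,y1):
    m=np.zeros((400,640),np.float32);m[y0:y1,x0:x1]=Y[y0:y1,x0:x1]>0;return m
def mom(m):
    v,u=np.mgrid[:400,:640];w=m.sum();cu,cv_=(m*u).sum()/w,(m*v).sum()/w
    C=np.array([[(m*(u-cu)**2).sum(),(m*(u-cu)*(v-cv_)).sum()],[0,(m*(v-cv_)**2).sum()]])/w;C[1,0]=C[0,1]
    l,V=np.linalg.eigh(C);return round(w),np.round([cu,cv_],1),np.round(np.sqrt(l),2),round(np.degrees(np.arctan2(V[1,1],V[0,1]))%180,1)
if __name__=='__main__':
    from scipy.optimize import minimize
    o=obs(315,370,220,275);print('B',mom(o))
    best=min(((np.abs(surf(0,np.array([.58+dx,-.153+dy,0]),0,z0,z1)-o).sum(),dx,dy,z0,z1) for dx in(-.003,0,.003) for dy in (-.005,0) for z0 in (.01,.015,.02,.025) for z1 in (.04,.045,.05,.055)))
    print(best);z0,z1=best[3:]
    o=obs(300,365,60,125);print('obs',mom(o))
    for t in (20,25,30,35,40):
        print(t,mom(surf(np.radians(t),np.array([.5275,.305,.055]),.113,z0,z1)))
E
python3 tilt.py
```

```text
[0.4928 0.301  0.0941] [ 6.85  1.57 14.17] [0.73 0.44 0.53] 0.05344065520766175 [ 0.39854644 -1.59726798 -0.01022754] 13.25
B (125, array([340.1, 257.1]), array([2.44, 6.22]), np.float64(3.3))
(np.float32(23.5625), 0.003, 0, 0.01, 0.04)
obs (163, array([330. ,  98.2]), array([2.77, 5.01]), np.float64(121.3))
20 (154, array([330.6, 100.3]), array([2.84, 5.64]), np.float64(151.2))
25 (158, array([330.3, 100.1]), array([2.85, 5.65]), np.float64(144.7))
30 (163, array([329.9,  99.9]), array([2.85, 5.65]), np.float64(138.9))
35 (168, array([329.4,  99.7]), array([2.89, 5.65]), np.float64(133.0))
40 (174, array([328.9,  99.6]), array([2.93, 5.66]), np.float64(127.8))
```

Tilt and position fit the seated pose, with the band partly hidden by the finger. I'll ease a little more, then let go.

Emit:
{"name": "move_arm", "arguments": {
  "moves": [0.001,0,0.0015,0,0.05,0.002,0,0.002,0,0.05,0.002,0,0.002,0,0.05]
}}

```text
clock: 13.55
tcp_pos: [0.4928, 0.3009, 0.0941]
orientation: [0.004, -0.059, 0.998, 0.002]
wrist_force: [5.8, 3.6, 7.5]
finger_gap: 0.0536
grip_force: 33.3
```

```bash
python3 wf.py
```

```text
[0.4928 0.3009 0.0941] [6.21 3.96 6.8 ] [0.54 0.5  0.32] 0.053524002049435505 [ 0.85577143 -1.31238815  0.06050482] 13.95
```

Emit:
{"name": "move_arm", "arguments": {
  "moves": [0.002,0.001,0.001,0,0.05,0.003,0.001,0.001,0,0.05,0.003,0.001,0.001,0,0.06,0.003,0.001,0.001,0,0.065,0.003,0.001,0.001,0,0.075,0.003,0.001,0.001,0,0.085,0.003,0.001,0.001,0,0.085,0.003,0.001,0.001,0,0.085]
}}

```text
clock: 14.62
tcp_pos: [0.492, 0.2997, 0.0924]
orientation: [-0.001, -0.059, 0.998, -0.0]
wrist_force: [0.6, 0.2, 0.1]
finger_gap: 0.085
grip_force: 0.0
```

```bash
python3 wf.py; python3 tilt.py | grep obs
```

```text
[0.4924 0.2998 0.0928] [ 0.16  0.02 -0.09] [0.24 0.48 0.64] 0.08523491797618227 [ 0.00744682 -0.04647759 -0.04535586] 15.0167
obs (157, array([330.1,  98.1]), array([2.7 , 4.78]), np.float64(117.0))
```

Released, and the jar didn't move. Now straight up, then clear of the view.

Emit:
{"name": "move_arm", "arguments": {
  "moves": [0,0,0.015,0,0.085,0,0,0.04,0,0.085,0,0,0.075,0,0.085,0,0,0.11,0,0.085,0,0,0.15,0,0.085,-0.03,-0.02,0.17,0,0.085,-0.06,-0.05,0.18,0,0.085,-0.08,-0.085,0.18,0,0.085,-0.08,-0.12,0.18,0,0.085,-0.08,-0.15,0.18,0,0.085,-0.08,-0.15,0.18,0,0.085]
}}

```text
clock: 15.98
tcp_pos: [0.4118, 0.1462, 0.2735]
orientation: [0.001, -0.056, 0.998, -0.001]
wrist_force: [-0.6, 0.8, -1.2]
finger_gap: 0.0853
grip_force: 0.0
```

```bash
python3 tilt.py
python3 - <<'E'
from tilt import *
from scipy.optimize import minimize
o=obs(300,365,60,125)
r=sorted((float(np.abs(surf(np.radians(t),np.array([.5275+dx,.305+dy,.055+dz]),.113,.01,.04)-o).sum()),t,dx,dy,dz) for t in (20,25,30,35,40,45) for dx in(-.004,0,.004) for dy in (-.004,0,.004,.008) for dz in (0,.006))
for x in r[:6]:print(x)
# change of other objects in top view since start
t=cam('top')['pixels'].astype(int);a=cv2.imread('pics/top0.png')[:,:,::-1].astype(int)
for n,(u,v) in dict(B=(377,192),C=(433,236),tape=(314,169),reel=(447,177),cut=(382,247)).items():
    print(n,np.abs(t-a)[v-20:v+20,u-22:u+22].mean())
E
```

```text
B (126, array([340.1, 257.1]), array([2.43, 6.19]), np.float64(3.3))
(np.float32(24.5625), 0.003, 0, 0.01, 0.04)
obs (173, array([329.2,  98.5]), array([3.08, 5.11]), np.float64(133.8))
20 (154, array([330.6, 100.3]), array([2.84, 5.64]), np.float64(151.2))
25 (158, array([330.3, 100.1]), array([2.85, 5.65]), np.float64(144.7))
30 (163, array([329.9,  99.9]), array([2.85, 5.65]), np.float64(138.9))
35 (168, array([329.4,  99.7]), array([2.89, 5.65]), np.float64(133.0))
40 (174, array([328.9,  99.6]), array([2.93, 5.66]), np.float64(127.8))
(37.125, 40, 0, 0, 0.006)
(37.375, 45, 0.004, 0.008, 0)
(37.625, 40, 0, 0.004, 0)
(39.0625, 40, 0, 0.008, 0)
(40.5, 35, 0, 0, 0.006)
(40.625, 35, 0, 0.004, 0)
B 0.9098484848484848
C 0.9304924242424243
tape 0.8545454545454545
reel 0.8518939393939394
cut 15.12746212121212
```

Unoccluded, the band's axis measures 133.8°, against 133.0° modelled for 35°. The jar is seated, and the other objects are unchanged. The cutters' patch differs only because of arm and shadow; nothing went near them.

```bash
python3 -c "
from h import *
print(env.hand_in())"
```

```text
the job is handed in; nothing more can be done
None
```

The full jar (about 0.49 kg by wrist force) was pressed home in the blue stand at about 35°, lid up, then released; the two empty jars were never touched, nothing came near the tape roll, cutters or reel, and the job was handed in at about 16 s.

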